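# Show which vial goes in which digester well, then confirm

### The arm

A 7-joint arm with a two-finger parallel gripper is mounted at the origin on the work surface. World frame = base frame: x ahead of the robot, y to its left, z up, the work surface at z = 0. Lengths are in m, angles in rad, forces in N, time in s.
With the tool pointing down it reaches from about 0.4 to 0.85 m from the base axis. Payload 10.4 kg.
Tool frame: the origin (TCP) lies midway between the tips of the shut fingers; the grasp point (between the pads) lies 19 mm behind it; x points along the fingers, y is the direction in which the jaws open and shut, and the axes are right-handed (so a half turn about x gives the same grasp; the last joint's range is limited). The gripper opens to 87 mm and grips with 3 to 60 N. Pads are 19 mm wide; open, the fingers measure 117 mm over their backs; the gripper's body (75 mm by 190 mm) begins 51 mm behind the grasp point.
Start: joints at [1.183, 0.332, -0.065, 1.46, 0.022, 1.35, -0.088], TCP at [0.223, -0.584, 0.223] pointing down, gripper open.
Joint ranges: [-2.6, 2.6], [-0.5, 2.12], [-1.47, 1.34], [0.16, 2.42], [-1.27, 4.41], [0.06, 2.06], [-2.6, 2.6]. Speed limits (rad/s): [2.22, 2.22, 2.79, 2.79, 3.14, 3.14, 3.14].

### API

Orientations are given as a unit quaternion [x, y, z, w].
In Python, from bench import r gives the robot as it stands.
- The arm moves only by the shell command python3 -m jog 'ROWS' [OPENING] [FORCE]. ROWS is JSON, a list of rows, each an object with "slide": the shift along the tool's x, y, z in cm, a list of three; "roll": the turn about the tool's x in degrees. A call has 1 to 5 rows; each row is the pose to reach, as a shift and turn from the pose measured when the call began, along the tool's axes at that moment; what a row does not reach only later rows make up. A row lasts 1/12 s, in which the tool goes at most 41.7 mm and 7.16 degrees, less where a joint would pass 70% of its speed; a pose out of reach is approached as far as the arm can. A call with a gripper value outside its range is refused whole. OPENING is the closure, from 0 (fully open) to 1 (shut), set as the call begins (- or left out, the last holds). The fingers move at their own pace and stop on an object; FORCE is the grip in N (left out, the last holds). Time passes only in rows, so rows that repeat a pose let the fingers close. It gives the time, the measured TCP pose, the force and the opening at its end, in the units of the state.
- r.read_state(): the state, without advancing time (a new reading comes with each control period).
- r.camera(name): name is "scene" or "top" or "wrist"; returns the picture (420x560x3 uint8, red, green, blue); there is no depth.
- r.camera_info(name): a dict with "intrinsics" (3x3 intrinsics, pixels), "R" (3x3) and "t" (3): a world point X has camera coordinates R X + t; the wrist camera has in their place "hand_eye" (4x4, takes a point from camera to tool coordinates, whose origin is the TCP and whose axes are the tool frame's). Camera axes: x right, y down, z forward; pixel columns grow to the right and rows downward; lengths in m; the calibration is good to about 2 mm. The wrist camera is an equidistant fisheye: a pixel r from the principal point sees the ray r / f radians off the axis. A picture is of the moment at which its call begins: read the wrist's pose just before it. camera_info takes no time and is no camera call.
- r.close_job(): hands the job in, once; it reports no verdict.
The state is a dict: "time": time; "joint_positions": joint angles; "joint_vel": joint speeds; "joint_torque": joint torques, N m; "ee_pos": TCP position; "eef_rot": TCP orientation; "ft_force": force on the tool from outside, world axes, zero at the start; "torque": the same for the moment, N m; "width": finger opening in m.
Only numpy, scipy, OpenCV 4.12 (cv2) and the standard library are available. Lean on these libraries where they do the work, as an engineer would, in place of code of your own. Each camera call takes 0.05 s, during which the arm holds its last target.

### The job

Show the overhead camera how to load the digester: with the hand straight above, point the fingertips down at the middle of the wide-capped vial in the rack from two or three centimetres over its cap for three seconds, and then in the same way at the digester's wide well for three seconds. Then confirm by pressing the large round key on the digester's panel fully down with the fingertips, and let it go. Do not touch the vials, the rack or the wells, do not press the small key, and leave everything else where it stands.

Things in the scene. Friction and masses are not known exactly. Their poses are not given: they have to be found in the camera images.
- vial_wide_top (a point): centre of the top face of the wide cap of the vial to be shown: a glass vial 16 mm across with a round white cap 32 mm across and 18 mm thick, 93 mm tall in all, standing in one of the rack's holes, its top 101 mm above the table; the only vial with a wide cap; z is up
- vial_wide: the same vial, loose in its hole; origin at the centre of its underside, z up
- vial_a: another loose glass vial in the rack, 16 mm across, 93 mm tall, with a narrow white cap 18 mm across; origin at the centre of its underside, z up
- vial_b: another loose glass vial in the rack, 16 mm across, 93 mm tall, with a narrow white cap 18 mm across; origin at the centre of its underside, z up
- vial_c: another loose glass vial in the rack, 16 mm across, 93 mm tall, with a narrow white cap 18 mm across; origin at the centre of its underside, z up
- vial_d: another loose glass vial in the rack, 16 mm across, 93 mm tall, with a narrow white cap 18 mm across; origin at the centre of its underside, z up
- rack: fixed aluminium vial rack 110 x 250 x 58 mm (x, y, z of its own axes) with 2 x 4 holes 48 mm apart; origin at the centre of its underside
- well_large_mouth (a point): centre of the mouth of the digester's wide well, the place the wide-capped vial is to go: a round empty hole 33 mm across and 30 mm deep in the top of a square aluminium heater insert, 108 mm above the table; z is up. Three inserts stand in a row, 62 mm apart, in the open bay of the white digester, this one at any of the three places; the bay's rear and outer walls are 3 mm lower than the inserts' tops
- well_large: the fixed square heater insert with the wide well, 50 x 50 x 36 mm; origin at the centre of its underside
- well_small_a: a fixed square heater insert 50 x 50 x 36 mm with a small hole 19 mm across; origin at the centre of its underside
- well_small_b: a fixed square heater insert 50 x 50 x 36 mm with a small hole 19 mm across; origin at the centre of its underside
- digester: fixed white digester casing, 220 x 290 x 108 mm (x, y, z of its own axes), with the heater bay on its +y half and, on its -y half, a black panel with a screen and two round white keys, leaning 0.2 rad so that it faces up and towards its -x side; origin at the centre of its underside
- large_key_top (a point): centre of the top face of the large round key (32 mm across), on the digester's panel; its z axis is the panel's outward normal, 0.2 rad from vertical; the key is pressed along -z
- large_key (a joint): travel of the large key, m: 0 up, 0.005 fully pressed; it springs back when let go; fully down takes about 4 N
- small_key (a joint): travel of the small key (18 mm across) 72 mm beside the large one, towards the digester's -y side, m: 0 up, 0.005 fully pressed; not to be pressed
- beaker: loose open glass beaker, 56 mm across, 70 mm high, bystander; origin at the centre of its underside
- reagent: loose closed white jar, 52 mm across, 90 mm high, bystander; origin at the centre of its underside
- marker: loose marker pen, 130 mm long, 12 mm thick, lying on the table along its own x axis, bystander; origin under its middle

How it is judged:
On the way, in this order (a step that is already met when the one before it is completed fails the run):
1. the hand stays straight above the wide-capped vial, just clear of it (horizontal distance between the grasp point and vial_wide_top below 0.016 m and z of the grasp point in the frame of vial_wide_top between 0.015 and 0.085 m), for 2.3 s.
2. then the hand stays straight above the wide well, just clear of it (horizontal distance between the grasp point and well_large_mouth below 0.016 m and z of the grasp point in the frame of well_large_mouth between 0.015 and 0.085 m), for 2.3 s.
3. then the fingers press the large key down (value of joint large_key above 0.0038 m and contact force between the fingers and digester above 0.5 N), for 0.05 s.
At the end, for the whole second after the job is handed in: Both pointings (2.3 s each, grasp point within 16 mm of straight above the cap or well and 15 to 85 mm over it) and the key press (at least 3.8 of 5 mm) were made in that order; both keys are up again; every vial and bystander is at rest within 15 mm of its start (value of joint each of large_key, small_key below 0.001 m and distance of each of vial_wide, vial_a, vial_b, vial_c, vial_d, beaker, reagent, marker from where it was at the start of the episode below 0.015 m and linear speed of each of vial_wide, vial_a, vial_b, vial_c, vial_d, beaker, reagent, marker below 0.02 m/s); the robot touches nothing.
It fails at once if a vial is touched, lifted or shifted (contact force between any of the fingers, the arm and vial_wide above 0.3 N or contact force between any of the fingers, the arm and vial_a above 0.3 N or contact force between any of the fingers, the arm and vial_b above 0.3 N or contact force between any of the fingers, the arm and vial_c above 0.3 N or contact force between any of the fingers, the arm and vial_d above 0.3 N or distance of any of vial_wide, vial_a, vial_b, vial_c, vial_d from where it was at the start of the episode above 0.015 m).
It fails at once if the rack or a well is touched (contact force between any of the fingers, the arm and rack above 0.3 N or contact force between any of the fingers, the arm and well_large above 0.3 N or contact force between any of the fingers, the arm and well_small_a above 0.3 N or contact force between any of the fingers, the arm and well_small_b above 0.3 N).
It fails at once if the small key is pressed (value of joint small_key above 0.0025 m).
It fails at once if the digester is struck hard (over 40 N) (contact force between any of the fingers, the arm and digester above 40 N).
It fails at once if a bystander is moved (distance of any of beaker, reagent, marker from where it was at the start of the episode above 0.015 m).
It also fails if it takes over 58 s, if anything falls off the work surface, if the arm or the gripper's body presses on something with over 40 N, if the wrist force passes 120 N, or if a joint passes its speed limit or range.

## Working session

There is one attempt and no reset: what is moved stays moved. The work goes in short steps, Python scripts to look and compute and a shell command to move; the robot and the scene stay as the last step left them, time stands still between calls to the robot, and variables do not carry over. Pictures are saved under pics/ and viewed, and the job is handed in when it is done.

```bash
ls; mkdir -p pics; python3 - <<'E'
from bench import r
import cv2
s=r.read_state()
print(s['time'],s['ee_pos'],s['eef_rot'],s['width'])
for n in ['scene','top','wrist']:
    im=r.camera(n); cv2.imwrite(f'pics/{n}0.png',im[:,:,::-1]); i=r.camera_info(n); print(n,{k:v for k,v in i.items()})
E
```

```text
pics
0.0 [ 0.22281715 -0.58350451  0.22174983] [-0.69525671 -0.1287511   0.69549751 -0.12776722] 0.08712778534398999
scene {'intrinsics': array([[508.73152953,   0.        , 274.68918403],
       [  0.        , 508.73152953, 210.49863086],
       [  0.        ,   0.        ,   1.        ]]), 'R': array([[ 0.05577168,  0.9984413 , -0.00212091],
       [ 0.77216937, -0.04447887, -0.63385811],
       [-0.63296444,  0.03371363, -0.77344644]]), 't': array([-0.00313093, -0.3668492 ,  1.42714329])}
top {'intrinsics': array([[461.07540918,   0.        , 278.11094526],
       [  0.        , 461.07540918, 209.9207041 ],
       [  0.        ,   0.        ,   1.        ]]), 'R': array([[-0.0080248 , -0.99938491,  0.03413794],
       [-0.98836583,  0.00274175, -0.1520706 ],
       [ 0.15188346, -0.03496111, -0.9877799 ]]), 't': array([-0.03449083,  0.53981207,  1.05628625])}
wrist {'intrinsics': array([[325.1922621 ,   0.        , 280.31008292],
       [  0.        , 325.1922621 , 211.10284859],
       [  0.        ,   0.        ,   1.        ]]), 'hand_eye': array([[-1.04583899e-03, -2.58582412e-01,  9.65988635e-01,
        -1.62787782e-01],
       [ 9.99999009e-01, -1.18055340e-03,  7.66642157e-04,
        -8.54192663e-04],
       [ 9.42160986e-04,  9.65988479e-01,  2.58583391e-01,
        -7.04233478e-02],
       [ 0.00000000e+00,  0.00000000e+00,  0.00000000e+00,
         1.00000000e+00]])}
```

View pics/top0.png

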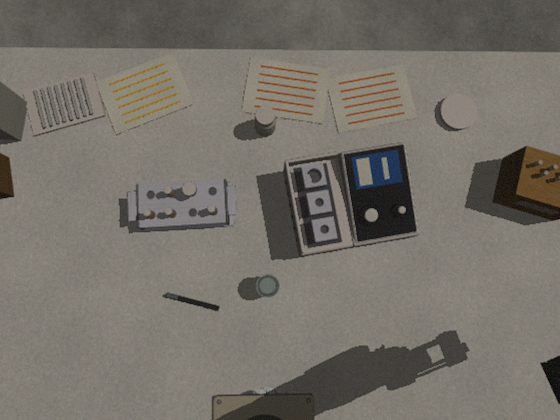

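View pics/scene0.png

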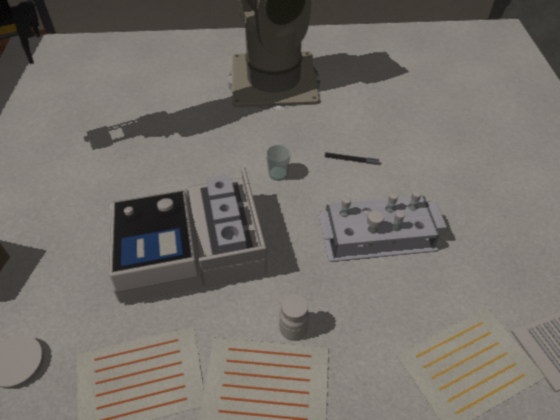

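```bash
python3 - <<'E'
import cv2
im=cv2.imread('pics/top0.png')
cv2.imwrite('pics/top0a.png',cv2.resize(im[:,280:560],None,fx=2,fy=2,interpolation=cv2.INTER_CUBIC)[:600])
E
python3 - <<'E'
import cv2
im=cv2.imread('pics/top0.png')
cv2.imwrite('pics/t_rack.png',cv2.resize(im[160:250,120:250],None,fx=6,fy=6,interpolation=cv2.INTER_CUBIC))
cv2.imwrite('pics/t_dig.png',cv2.resize(im[135:265,270:430],None,fx=4.5,fy=4.5,interpolation=cv2.INTER_CUBIC))
im=cv2.imread('pics/scene0.png')
cv2.imwrite('pics/s_rack.png',cv2.resize(im[175:275,315:445],None,fx=6,fy=6,interpolation=cv2.INTER_CUBIC))
cv2.imwrite('pics/s_dig.png',cv2.resize(im[165:300,100:275],None,fx=4.4,fy=4.4,interpolation=cv2.INTER_CUBIC))
E
```

```text
(no output)
```

View pics/t_rack.png

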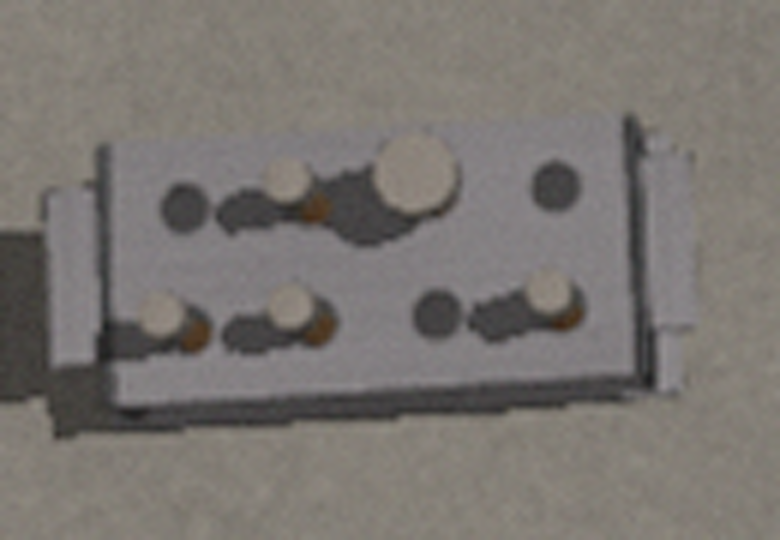

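View pics/t_dig.png

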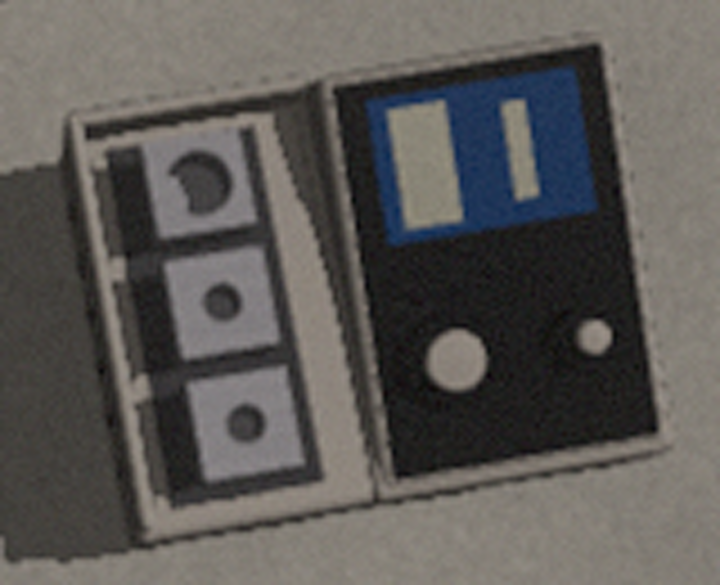

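View pics/s_rack.png

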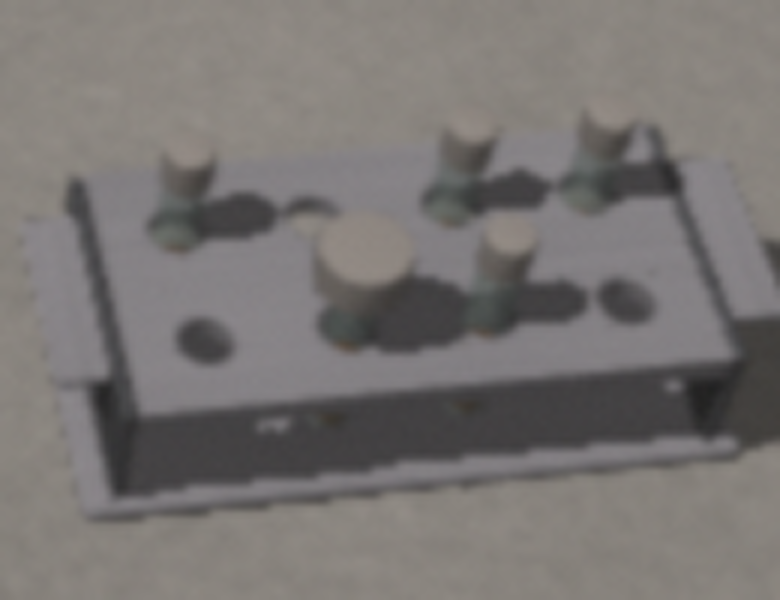

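View pics/s_dig.png

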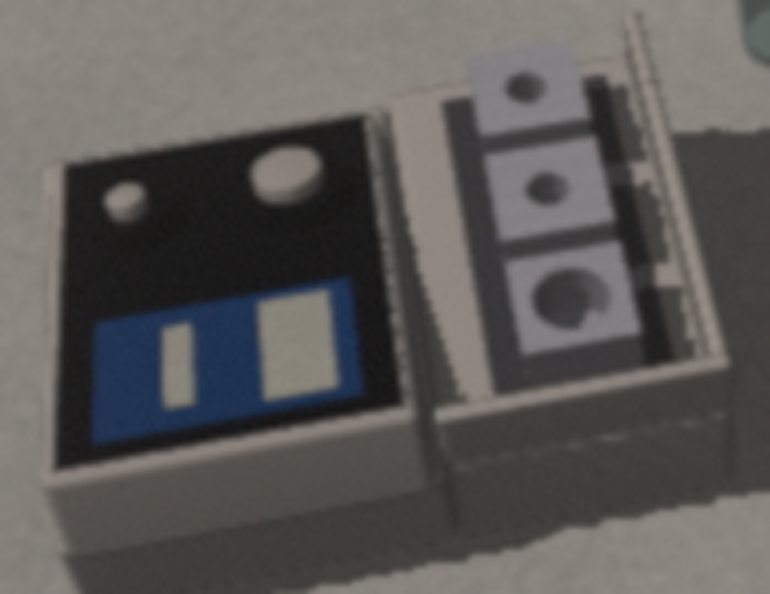

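```bash
cat > h.py <<'E'
import numpy as np
from bench import r
C={n:r.camera_info(n) for n in ('scene','top')}
def ray(n,u,v):
    c=C[n];K=c['intrinsics'];R=np.array(c['R']);t=np.array(c['t'])
    d=R.T@np.linalg.solve(K,[u,v,1.]);return -R.T@t,d/np.linalg.norm(d)
def atz(n,u,v,z):
    o,d=ray(n,u,v);return o+d*(z-o[2])/d[2]
def tri(p,q):
    o1,d1=ray('top',*p);o2,d2=ray('scene',*q)
    A=np.stack([d1,-d2],1);s=np.linalg.lstsq(A,o2-o1,rcond=None)[0]
    a=o1+s[0]*d1;b=o2+s[1]*d2;return (a+b)/2,np.linalg.norm(a-b)
E
python3 - <<'E'
from h import *
np.set_printoptions(precision=4,suppress=True)
for n,p,q,z in [('vial',(189.2,188.8),(375.8,215.8),.101),('well',(315,175.6),(229.8,232.5),.108),('key',(371.6,215),(165.5,204.1),.09),('small',(402.2,210.1),(128.4,209.8),.09),
 ('rim corner',(270+70/4.5,135+118/4.5),(100+727/4.4,165+362/4.4),.105)]:
    print(n,tri(p,q),atz('top',*p,z)[:2],atz('scene',*q,z)[:2])
from scipy.spatial.transform import Rotation as Ro
s=r.read_state();print(Ro.from_quat(s['eef_rot']).as_matrix())
E
```

```text
vial (array([0.5798, 0.1664, 0.0995]), np.float64(0.0028118199234620413)) [0.5792 0.1647] [0.581  0.1674]
well (array([ 0.6086, -0.1174,  0.1058]), np.float64(0.0045586445484159565)) [ 0.608  -0.1195] [ 0.6105 -0.115 ]
key (array([ 0.5195, -0.2469,  0.0921]), np.float64(0.004382836109327725)) [ 0.5199 -0.2497] [ 0.5182 -0.2452]
small (array([ 0.5305, -0.3186,  0.0924]), np.float64(0.003145672609836307)) [ 0.531 -0.321] [ 0.5289 -0.3177]
rim corner (array([ 0.6433, -0.0517,  0.1015]), np.float64(0.0031771842546179075)) [ 0.6423 -0.0531] [ 0.646  -0.0501]
[[-0.0004  0.3568 -0.9342]
 [ 0.001  -0.9342 -0.3568]
 [-1.     -0.0011  0.    ]]
```

```bash
python3 -m jog '[{"slide":[0,-2,-2],"roll":0},{"slide":[0,-4.5,-4.7],"roll":0},{"slide":[0,-7.2,-7.6],"roll":0},{"slide":[0,-10,-10.5],"roll":0},{"slide":[0,-12.8,-13.4],"roll":0}]' 1 10
cat > go.py <<'E'
import sys
from h import *
from scipy.spatial.transform import Rotation as Ro
np.set_printoptions(precision=4,suppress=True)
s=r.read_state();R=Ro.from_quat(s['eef_rot']).as_matrix();T=np.array([float(a) for a in sys.argv[1:4]])
print('t',s['time'],'tcp',s['ee_pos'],'w',s['width'],'q',np.array(s['joint_positions']),'F',np.array(s['ft_force']))
print('slide cm',100*R.T@(T-s['ee_pos']),'R',R[:,1])
E
python3 go.py .580 .166 .126
```

```text
time: 0.57
ee_pos: [0.3027, -0.4144, 0.2218]
eef_rot: [-0.695, -0.129, 0.696, -0.128]
ft_force: [1.2, 0.5, 0.7]
width: 0.0616
t 0.5667 tcp [ 0.3027 -0.4144  0.2218] w 0.061591732789477535 q [ 1.0204  0.097  -0.1803  1.7452  0.0179  1.3023 -0.3702] F [1.2131 0.547  0.7101]
slide cm [  9.6189 -44.3277 -46.6014] R [ 0.3565 -0.9343 -0.0013]
```

```bash
python3 -m jog '[{"slide":[0,-2.8,-2.9]},{"slide":[0,-5.6,-5.9]},{"slide":[0,-8.4,-8.8]},{"slide":[0,-11.2,-11.8]},{"slide":[0,-14,-14.7]}]'
python3 go.py .580 .166 .126
```

```text
t 0.5667 tcp [ 0.3027 -0.4144  0.2218] w 0.061591732789477535 q [ 1.0204  0.097  -0.1803  1.7452  0.0179  1.3023 -0.3702] F [1.2131 0.547  0.7101]
slide cm [  9.6189 -44.3277 -46.6014] R [ 0.3565 -0.9343 -0.0013]invalid input at $[0]: expected keys slide, roll
```

```bash
python3 -m jog '[{"slide":[0,-2.8,-2.9],"roll":0},{"slide":[0,-5.6,-5.9],"roll":0},{"slide":[0,-8.4,-8.8],"roll":0},{"slide":[0,-11.2,-11.8],"roll":0},{"slide":[0,-14,-14.7],"roll":0}]'
python3 go.py .580 .166 .126
```

```text
time: 0.98
ee_pos: [0.3905, -0.2292, 0.2219]
eef_rot: [-0.695, -0.128, 0.696, -0.128]
ft_force: [0.7, -0.3, 0.6]
width: 0.0284
t 0.9833 tcp [ 0.3905 -0.2292  0.2219] w 0.028391924951224255 q [ 0.8208 -0.0293 -0.3799  1.873  -0.0116  1.2969 -0.7621] F [ 0.7103 -0.2728  0.5978]
slide cm [  9.604  -30.1603 -31.7994] R [ 0.3564 -0.9343 -0.001 ]
```

```bash
python3 -m jog '[{"slide":[0,-2.8,-2.9],"roll":0},{"slide":[0,-5.6,-5.9],"roll":0},{"slide":[0,-8.4,-8.8],"roll":0},{"slide":[0,-11.2,-11.8],"roll":0},{"slide":[0,-14,-14.7],"roll":0}]'
python3 go.py .580 .166 .126
```

```text
time: 1.4
ee_pos: [0.4783, -0.044, 0.2221]
eef_rot: [-0.695, -0.128, 0.695, -0.128]
ft_force: [1.4, -0.7, -1.0]
width: 0.0016
t 1.4 tcp [ 0.4783 -0.044   0.2221] w 0.001620365714969436 q [ 0.5947  0.0496 -0.609   1.802   0.029   1.2993 -1.2279] F [ 1.4287 -0.7246 -1.0339]
slide cm [  9.6189 -15.9975 -16.9839] R [ 0.3563 -0.9344 -0.0005]
```

```bash
python3 -m jog '[{"slide":[0,-2.8,-2.9],"roll":0},{"slide":[0,-5.6,-5.9],"roll":0},{"slide":[0,-8.4,-8.8],"roll":0},{"slide":[0,-11.2,-11.8],"roll":0},{"slide":[0,-14,-14.7],"roll":0}]'
python3 -m jog '[{"slide":[0,-1.0,-1.0],"roll":0},{"slide":[0,-2,-2.3],"roll":0},{"slide":[0,-2,-2.3],"roll":0}]'
python3 go.py .580 .166 .126
python3 - <<'E'
from bench import r
import cv2
for n in ['scene','top','wrist']:
    im=r.camera(n); cv2.imwrite(f'pics/{n}1.png',im[:,:,::-1])
E
```

```text
time: 1.82
ee_pos: [0.5664, 0.1408, 0.222]
eef_rot: [-0.695, -0.128, 0.696, -0.128]
ft_force: [1.5, -1.0, -0.3]
width: 0.0005
time: 2.07
ee_pos: [0.5808, 0.1713, 0.2212]
eef_rot: [-0.695, -0.13, 0.696, -0.128]
ft_force: [-0.1, 0.8, 0.0]
width: 0.0004
t 2.0667 tcp [0.5808 0.1713 0.2212] w 0.00037325812805623604 q [ 0.2088  0.3797 -0.7334  1.486   0.253   1.3739 -1.7419] F [-0.1411  0.8024  0.037 ]
slide cm [9.522  0.4908 0.2612] R [ 0.3592 -0.9332 -0.0027]
```

View pics/wrist1.png

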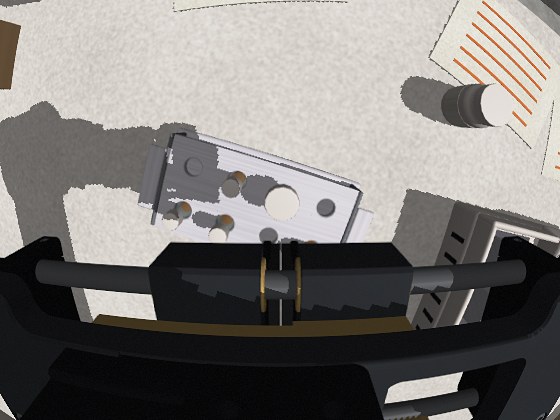

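View pics/scene1.png

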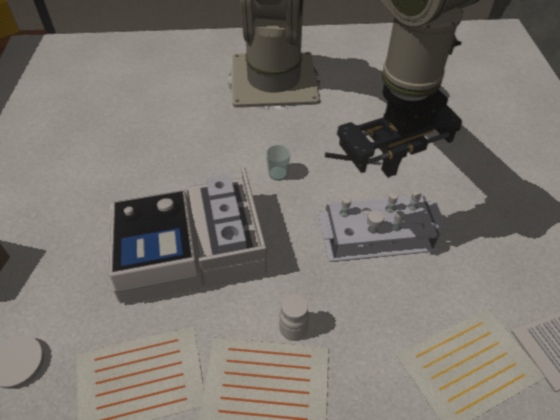

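```bash
cat >> h.py <<'E'
def wz(u,v,z,s):
    from scipy.spatial.transform import Rotation as Ro
    c=r.camera_info('wrist');K=c['intrinsics'];H=np.array(c['hand_eye'])
    x=np.array([u-K[0,2],v-K[1,2]]);rr=np.linalg.norm(x);th=rr/K[0,0]
    d=np.r_[np.sin(th)*x/max(rr,1e-9),np.cos(th)]
    R=Ro.from_quat(s['eef_rot']).as_matrix()
    o=R@H[:3,3]+s['ee_pos'];d=R@H[:3,:3]@d
    return o+d*(z-o[2])/d[2]
E
python3 - <<'E'
from h import *
s=r.read_state();print(wz(282,203,.101,s),s['ee_pos'])
E
```

```text
[0.58270439 0.16689329 0.101     ] [0.5805752  0.16701794 0.2216047 ]
```

```bash
python3 -m jog '[{"slide":[2.2,0,0],"roll":0},{"slide":[5,0,0],"roll":0},{"slide":[7.5,0,0],"roll":0},{"slide":[9.0,0,0],"roll":0},{"slide":[9.5,0,0],"roll":0}]'
python3 go.py .581 .166 .126

```

```text
time: 2.63
ee_pos: [0.5791, 0.1647, 0.1241]
eef_rot: [-0.694, -0.127, 0.697, -0.128]
ft_force: [-0.0, 0.4, -0.6]
width: 0.0004
t 2.6333 tcp [0.5791 0.1647 0.1241] w 0.00035475997662211034 q [ 0.2008  0.4502 -0.7066  1.6104  0.3078  1.2006 -1.7799] F [-0.0153  0.4164 -0.626 ]
slide cm [-0.1959 -0.0504 -0.2204] R [ 0.3536 -0.9354  0.0003]
```

```bash
python3 -m jog '[{"slide":[-0.1,0,-0.2],"roll":0},{"slide":[-0.1,0,-0.2],"roll":0},{"slide":[-0.1,0,-0.2],"roll":0},{"slide":[-0.1,0,-0.2],"roll":0},{"slide":[-0.1,0,-0.2],"roll":0}]'
python3 -m jog '[{"slide":[0,0,0],"roll":0},{"slide":[0,0,0],"roll":0},{"slide":[0,0,0],"roll":0},{"slide":[0,0,0],"roll":0},{"slide":[0,0,0],"roll":0}]'
python3 -m jog '[{"slide":[0,0,0],"roll":0},{"slide":[0,0,0],"roll":0},{"slide":[0,0,0],"roll":0},{"slide":[0,0,0],"roll":0},{"slide":[0,0,0],"roll":0}]'
python3 - <<'E'
from bench import r
import cv2
for n in ['scene','top']:
    im=r.camera(n); cv2.imwrite(f'pics/{n}2.png',cv2.resize(im[130:280,110:460] if n=='top' else im[80:300,280:480],None,fx=2.2,fy=2.2)[:,:,::-1])
E
```

```text
time: 3.05
ee_pos: [0.5815, 0.1656, 0.1261]
eef_rot: [-0.694, -0.127, 0.697, -0.127]
ft_force: [0.1, -0.4, 0.2]
width: 0.0002
time: 3.47
ee_pos: [0.5814, 0.1656, 0.126]
eef_rot: [-0.694, -0.127, 0.697, -0.127]
ft_force: [-0.2, -0.2, -0.7]
width: 0.0001
time: 3.88
ee_pos: [0.5814, 0.1656, 0.126]
eef_rot: [-0.694, -0.127, 0.697, -0.127]
ft_force: [-0.2, 0.6, 0.7]
width: 0.0003
```

View pics/scene2.png

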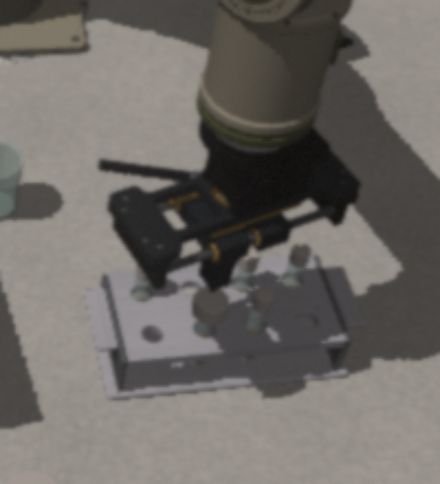

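View pics/top2.png

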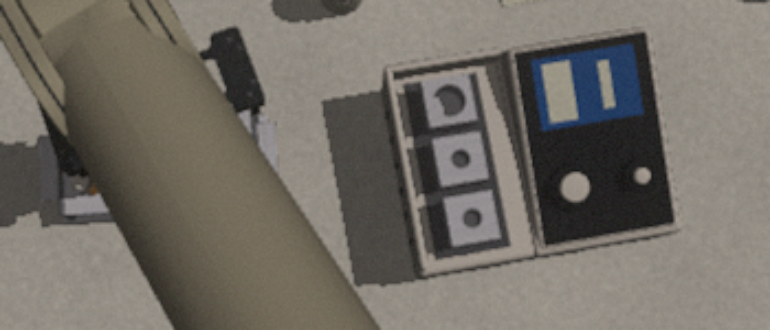

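```bash
python3 -m jog '[{"slide":[0,0,0],"roll":0},{"slide":[0,0,0],"roll":0},{"slide":[0,0,0],"roll":0},{"slide":[0,0,0],"roll":0},{"slide":[0,0,0],"roll":0}]'
python3 -m jog '[{"slide":[0,0,0],"roll":0},{"slide":[0,0,0],"roll":0},{"slide":[0,0,0],"roll":0},{"slide":[0,0,0],"roll":0},{"slide":[0,0,0],"roll":0}]'
python3 -m jog '[{"slide":[0,0,0],"roll":0},{"slide":[0,0,0],"roll":0},{"slide":[0,0,0],"roll":0},{"slide":[0,0,0],"roll":0},{"slide":[0,0,0],"roll":0}]'
python3 -m jog '[{"slide":[0,0,0],"roll":0},{"slide":[0,0,0],"roll":0},{"slide":[0,0,0],"roll":0},{"slide":[0,0,0],"roll":0},{"slide":[0,0,0],"roll":0}]'
python3 -m jog '[{"slide":[0,0,0],"roll":0},{"slide":[0,0,0],"roll":0},{"slide":[0,0,0],"roll":0},{"slide":[0,0,0],"roll":0},{"slide":[0,0,0],"roll":0}]'
python3 -m jog '[{"slide":[0,0,0],"roll":0},{"slide":[0,0,0],"roll":0},{"slide":[0,0,0],"roll":0},{"slide":[0,0,0],"roll":0},{"slide":[0,0,0],"roll":0}]'
python3 go.py .609 -.117 .190
```

```text
time: 4.4
ee_pos: [0.5815, 0.1656, 0.126]
eef_rot: [-0.694, -0.127, 0.697, -0.127]
ft_force: [-0.1, -0.9, -0.2]
width: 0.0002
time: 4.82
ee_pos: [0.5815, 0.1656, 0.126]
eef_rot: [-0.694, -0.127, 0.697, -0.127]
ft_force: [0.5, -0.6, 0.3]
width: 0.0005
time: 5.23
ee_pos: [0.5815, 0.1656, 0.126]
eef_rot: [-0.694, -0.127, 0.697, -0.127]
ft_force: [0.2, 0.1, 1.0]
width: 0.0005
time: 5.65
ee_pos: [0.5815, 0.1656, 0.1261]
eef_rot: [-0.694, -0.127, 0.697, -0.127]
ft_force: [0.1, 0.5, 0.3]
width: 0.0005
time: 6.07
ee_pos: [0.5814, 0.1656, 0.126]
eef_rot: [-0.694, -0.127, 0.697, -0.127]
ft_force: [0.3, -0.0, 0.5]
width: 0.0003
time: 6.48
ee_pos: [0.5815, 0.1656, 0.1261]
eef_rot: [-0.694, -0.127, 0.697, -0.127]
ft_force: [-0.2, 0.8, 1.0]
width: 0.0001
t 6.4833 tcp [0.5815 0.1656 0.1261] w 0.00014955753129021135 q [ 0.1987  0.4524 -0.7064  1.603   0.3091  1.2046 -1.7802] F [-0.2181  0.8486  0.9776]
slide cm [-6.3522 27.4157  7.4385] R [ 0.3535 -0.9354  0.0006]
```

Held 3.4 s. Now up, and over to the well.

```bash
python3 -m jog '[{"slide":[-2.2,0,0],"roll":0},{"slide":[-5,0,0],"roll":0},{"slide":[-7.5,2.0,0.5],"roll":0},{"slide":[-8,5.5,1.5],"roll":0},{"slide":[-8,9,2.5],"roll":0}]'
python3 -m jog '[{"slide":[0,3.7,1],"roll":0},{"slide":[0,7.4,2],"roll":0},{"slide":[0,11,3],"roll":0},{"slide":[0,14.5,3.9],"roll":0},{"slide":[0,17,4.6],"roll":0}]'
python3 go.py .609 -.117 .190
```

```text
time: 6.9
ee_pos: [0.5911, 0.0734, 0.2089]
eef_rot: [0.696, 0.128, -0.695, 0.129]
ft_force: [1.2, -1.3, -1.1]
width: 0.0004
time: 7.32
ee_pos: [0.6085, -0.1061, 0.209]
eef_rot: [0.696, 0.126, -0.695, 0.128]
ft_force: [0.2, -0.5, -0.6]
width: 0.0007
t 7.3167 tcp [ 0.6085 -0.1061  0.209 ] w 0.0006522973023847366 q [ 0.573   0.3877 -0.6175  1.4762  0.2286  1.3487 -1.2691] F [ 0.208  -0.5473 -0.6151]
slide cm [1.9035 1.0336 0.3419] R [ 0.3535 -0.9354  0.0025]
```

```bash
python3 -m jog '[{"slide":[0,1.0,0.3],"roll":0},{"slide":[0,1,0.3],"roll":0},{"slide":[0,1,0.3],"roll":0}]'
python3 go.py .609 -.117 .133
python3 - <<'E'
from bench import r
import cv2
im=r.camera('wrist'); cv2.imwrite('pics/wrist3.png',im[:,:,::-1]); cv2.imwrite('pics/wrist3z.png',cv2.resize(im[100:250,200:400],None,fx=4,fy=4,interpolation=cv2.INTER_CUBIC)[:,:,::-1])
E
```

```text
time: 7.57
ee_pos: [0.6092, -0.116, 0.2089]
eef_rot: [0.696, 0.126, -0.695, 0.127]
ft_force: [0.6, 0.1, 0.4]
width: 0.0002
t 7.5667 tcp [ 0.6092 -0.116   0.2089] w 0.00019360593144155964 q [ 0.584   0.3927 -0.6136  1.4693  0.2294  1.3505 -1.2535] F [0.6272 0.0822 0.3701]
slide cm [7.5912 0.074  0.0554] R [ 0.3531 -0.9356  0.0018]
```

View pics/wrist3z.png

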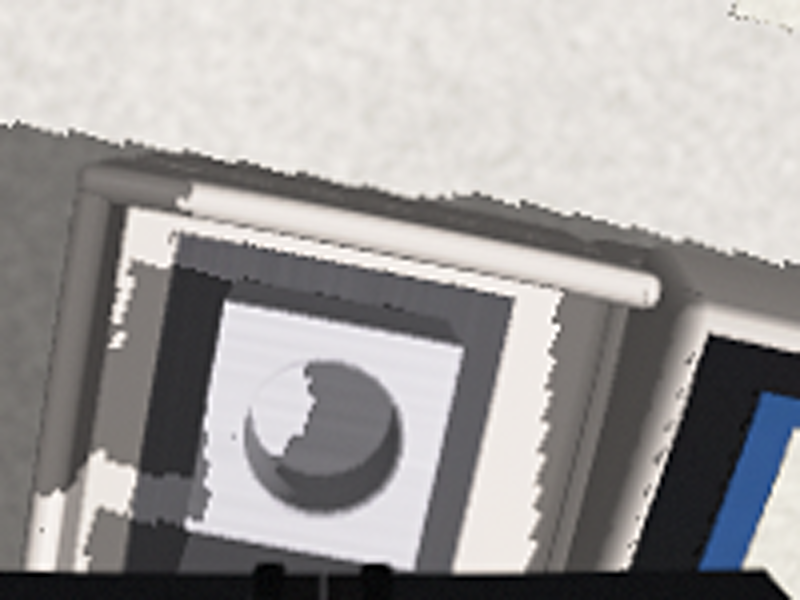

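```bash
python3 - <<'E'
from h import *
s=r.read_state();print(wz(280.7,209,.108,s),s['ee_pos'])
E
python3 -m jog '[{"slide":[2.2,0,0],"roll":0},{"slide":[4.5,0.05,0],"roll":0},{"slide":[6.3,0.05,0],"roll":0},{"slide":[7.2,0.1,0],"roll":0},{"slide":[7.5,0.1,0],"roll":0}]'
python3 go.py .609 -.117 .133
```

```text
[ 0.61084342 -0.11380284  0.108     ] [ 0.60932642 -0.11454995  0.20907693]
time: 8.03
ee_pos: [0.6091, -0.1137, 0.1327]
eef_rot: [-0.695, -0.128, 0.696, -0.129]
ft_force: [0.7, 0.2, 0.8]
width: 0.0005
t 8.0333 tcp [ 0.6091 -0.1137  0.1327] w 0.00050178415464946 q [ 0.5739  0.4505 -0.6006  1.5611  0.266   1.2138 -1.2793] F [0.716  0.2431 0.7925]
slide cm [-0.033   0.3068  0.1237] R [ 0.3573 -0.934  -0.0001]
```

```bash
python3 -m jog '[{"slide":[0,0.2,0],"roll":0},{"slide":[0,0.2,0],"roll":0},{"slide":[0,0.2,0],"roll":0},{"slide":[0,0.2,0],"roll":0},{"slide":[0,0.2,0],"roll":0}]'
python3 -m jog '[{"slide":[0,0,0],"roll":0},{"slide":[0,0,0],"roll":0},{"slide":[0,0,0],"roll":0},{"slide":[0,0,0],"roll":0},{"slide":[0,0,0],"roll":0}]'
python3 -m jog '[{"slide":[0,0,0],"roll":0},{"slide":[0,0,0],"roll":0},{"slide":[0,0,0],"roll":0},{"slide":[0,0,0],"roll":0},{"slide":[0,0,0],"roll":0}]'
python3 -m jog '[{"slide":[0,0,0],"roll":0},{"slide":[0,0,0],"roll":0},{"slide":[0,0,0],"roll":0},{"slide":[0,0,0],"roll":0},{"slide":[0,0,0],"roll":0}]'
python3 -m jog '[{"slide":[0,0,0],"roll":0},{"slide":[0,0,0],"roll":0},{"slide":[0,0,0],"roll":0},{"slide":[0,0,0],"roll":0},{"slide":[0,0,0],"roll":0}]'
python3 -m jog '[{"slide":[0,0,0],"roll":0},{"slide":[0,0,0],"roll":0},{"slide":[0,0,0],"roll":0},{"slide":[0,0,0],"roll":0},{"slide":[0,0,0],"roll":0}]'
python3 -m jog '[{"slide":[0,0,0],"roll":0},{"slide":[0,0,0],"roll":0},{"slide":[0,0,0],"roll":0},{"slide":[0,0,0],"roll":0},{"slide":[0,0,0],"roll":0}]'
python3 -m jog '[{"slide":[0,0,0],"roll":0},{"slide":[0,0,0],"roll":0},{"slide":[0,0,0],"roll":0},{"slide":[0,0,0],"roll":0},{"slide":[0,0,0],"roll":0}]'
python3 - <<'E'
from bench import r
import cv2
im=r.camera('scene'); cv2.imwrite('pics/scene4.png',cv2.resize(im[60:300,90:390],None,fx=2.4,fy=2.4)[:,:,::-1])
E
python3 go.py .519 -.248 .17
```

```text
time: 8.45
ee_pos: [0.6102, -0.1156, 0.1335]
eef_rot: [0.695, 0.128, -0.695, 0.129]
ft_force: [-0.3, -0.8, 0.2]
width: 0.0003
time: 8.87
ee_pos: [0.6101, -0.1155, 0.1334]
eef_rot: [-0.695, -0.128, 0.695, -0.129]
ft_force: [0.5, -0.1, -0.1]
width: 0.0003
time: 9.28
ee_pos: [0.6102, -0.1156, 0.1335]
eef_rot: [0.695, 0.128, -0.695, 0.129]
ft_force: [0.1, -0.5, 0.2]
width: 0.0001
time: 9.7
ee_pos: [0.6102, -0.1156, 0.1334]
eef_rot: [0.695, 0.128, -0.695, 0.129]
ft_force: [0.2, 0.6, 0.4]
width: 0.0008
time: 10.12
ee_pos: [0.6102, -0.1156, 0.1334]
eef_rot: [0.695, 0.128, -0.695, 0.129]
ft_force: [-0.5, 0.2, 0.4]
width: 0.0006
time: 10.53
ee_pos: [0.6102, -0.1155, 0.1335]
eef_rot: [0.695, 0.128, -0.695, 0.129]
ft_force: [0.3, 0.6, -0.4]
width: 0.0003
time: 10.95
ee_pos: [0.6101, -0.1155, 0.1334]
eef_rot: [-0.695, -0.128, 0.695, -0.129]
ft_force: [-0.5, 0.5, 0.3]
width: 0.0004
time: 11.37
ee_pos: [0.6102, -0.1156, 0.1334]
eef_rot: [0.695, 0.128, -0.695, 0.129]
ft_force: [0.4, -0.2, 0.6]
width: 0.0004
t 11.4167 tcp [ 0.6102 -0.1156  0.1334] w 0.0005128751549408729 q [ 0.5752  0.4518 -0.5997  1.5574  0.2665  1.2149 -1.2765] F [ 0.1761 -0.0344 -0.1763]
slide cm [-3.6514  9.1141 13.2463] R [ 0.3573 -0.934   0.0005]
```

View pics/scene4.png

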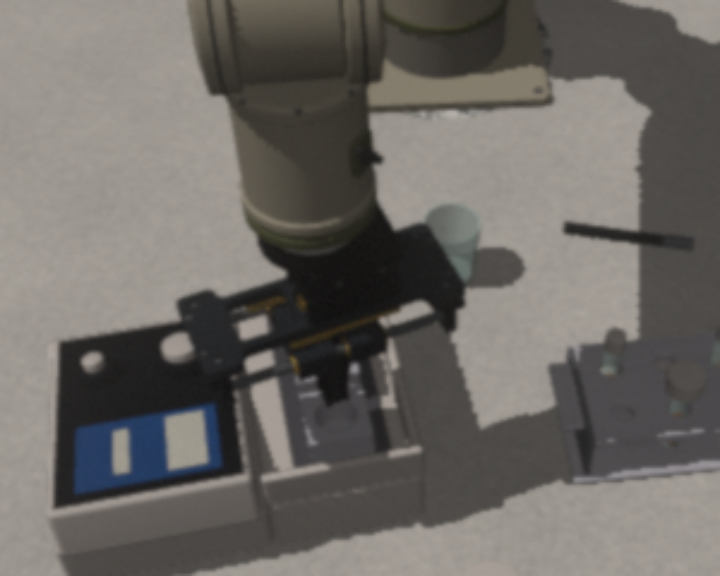

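```bash
python3 -m jog '[{"slide":[-2.2,0,0],"roll":0},{"slide":[-5,0,0],"roll":0},{"slide":[-7,1.5,2],"roll":4},{"slide":[-7.5,3.5,5],"roll":8},{"slide":[-7.5,5.5,8],"roll":12}]'
python3 go.py .519 -.248 .20
```

```text
time: 11.83
ee_pos: [0.5558, -0.1955, 0.2107]
eef_rot: [0.706, 0.054, -0.704, 0.055]
ft_force: [0.6, -1.6, -0.3]
width: 0.0005
t 11.8333 tcp [ 0.5558 -0.1955  0.2107] w 0.0005091964492419296 q [ 0.717   0.3077 -0.5578  1.5569  0.1667  1.3208 -1.2761] F [ 0.5615 -1.6106 -0.2915]
slide cm [1.0632 4.6192 4.449 ] R [ 0.1545 -0.988   0.0018]
```

```bash
python3 -m jog '[{"slide":[0,2,2],"roll":0},{"slide":[0.5,4.2,4],"roll":0},{"slide":[1,4.6,4.4],"roll":0},{"slide":[1,4.6,4.4],"roll":0},{"slide":[1,4.6,4.4],"roll":0}]'
python3 go.py .519 -.248 .20
python3 - <<'E'
from bench import r
import cv2
im=r.camera('wrist'); cv2.imwrite('pics/wrist5z.png',cv2.resize(im[100:250,200:400],None,fx=4,fy=4,interpolation=cv2.INTER_CUBIC)[:,:,::-1])
E
```

```text
time: 12.25
ee_pos: [0.5196, -0.2472, 0.2005]
eef_rot: [0.706, 0.054, -0.704, 0.055]
ft_force: [0.1, 0.6, -1.0]
width: -0.0
t 12.25 tcp [ 0.5196 -0.2472  0.2005] w -4.537427424174817e-06 q [ 0.81    0.2788 -0.5298  1.608   0.1447  1.2906 -1.1585] F [ 0.0514  0.6302 -1.0392]
slide cm [0.0547 0.0746 0.071 ] R [ 0.1543 -0.988   0.0011]
```

View pics/wrist5z.png

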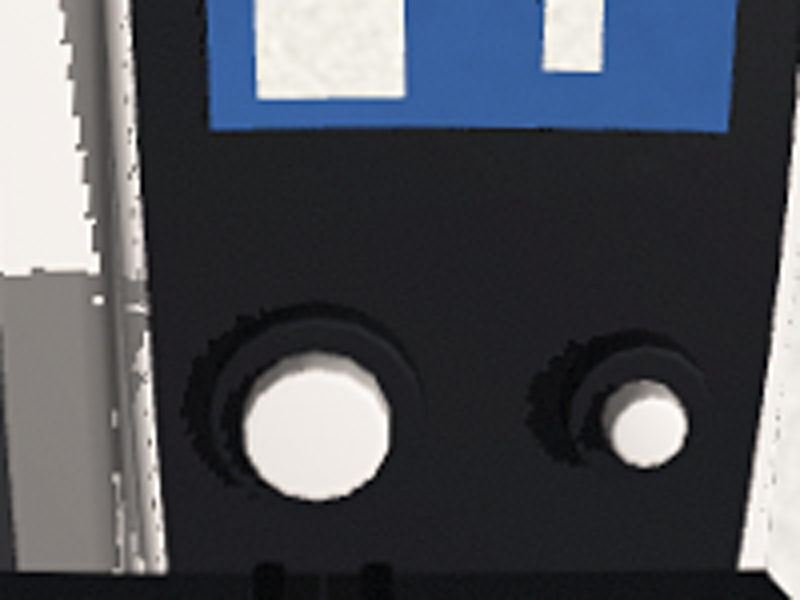

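```bash
python3 - <<'E'
from h import *
s=r.read_state();print(wz(279,207,.092,s),wz(361.5,206,.092,s),s['ee_pos'])
E
python3 -m jog '[{"slide":[2.2,0,0],"roll":0},{"slide":[5,0,0.1],"roll":0},{"slide":[7.2,0,0.2],"roll":0},{"slide":[8.2,0,0.2],"roll":0},{"slide":[8.2,0,0.2],"roll":0}]'
python3 go.py .517 -.247 .095
```

```text
[ 0.5216723  -0.24440954  0.092     ] [ 0.53386052 -0.31594714  0.092     ] [ 0.52023215 -0.24626898  0.20081813]
time: 12.72
ee_pos: [0.5182, -0.2448, 0.1168]
eef_rot: [0.705, 0.057, -0.704, 0.055]
ft_force: [-0.2, 0.1, -0.0]
width: 0.0009
t 12.7167 tcp [ 0.5182 -0.2448  0.1168] w 0.0008884784797035293 q [ 0.7966  0.3489 -0.5198  1.7083  0.1862  1.1336 -1.1883] F [-0.1963  0.0927 -0.0226]
slide cm [2.1788 0.2051 0.157 ] R [ 0.1582 -0.9874 -0.0016]
```

```bash
python3 -m jog '[{"slide":[0.8,0.05,0],"roll":0},{"slide":[1.5,0.1,0],"roll":0},{"slide":[1.8,0.1,0],"roll":0},{"slide":[1.8,0.1,0],"roll":0}]'
python3 -m jog '[{"slide":[0.1,0,0],"roll":0},{"slide":[0.2,0,0],"roll":0},{"slide":[0.2,0,0],"roll":0}]'
python3 -m jog '[{"slide":[0.1,0,0],"roll":0},{"slide":[0.2,0,0],"roll":0},{"slide":[0.2,0,0],"roll":0}]'
```

```text
time: 13.05
ee_pos: [0.5186, -0.2456, 0.0987]
eef_rot: [0.705, 0.057, -0.704, 0.056]
ft_force: [-0.2, 1.1, 0.6]
width: 0.0003
time: 13.3
ee_pos: [0.519, -0.2457, 0.0971]
eef_rot: [0.706, 0.057, -0.704, 0.056]
ft_force: [0.6, 1.2, 1.7]
width: 0.0008
time: 13.55
ee_pos: [0.5193, -0.2456, 0.0954]
eef_rot: [0.706, 0.057, -0.704, 0.056]
ft_force: [-0.3, 1.2, 3.5]
width: 0.0006
```

```bash
python3 -m jog '[{"slide":[0.1,0,0],"roll":0},{"slide":[0.2,0,0],"roll":0},{"slide":[0.2,0,0],"roll":0}]'
python3 -m jog '[{"slide":[0.1,0,0],"roll":0},{"slide":[0.15,0,0],"roll":0},{"slide":[0.15,0,0],"roll":0}]'
```

```text
time: 13.8
ee_pos: [0.5197, -0.2456, 0.0935]
eef_rot: [0.706, 0.057, -0.703, 0.056]
ft_force: [-0.2, 1.6, 3.9]
width: 0.0009
time: 14.05
ee_pos: [0.5199, -0.2456, 0.0931]
eef_rot: [0.706, 0.056, -0.703, 0.056]
ft_force: [-4.5, 2.7, 13.4]
width: 0.0005
```

```bash
python3 -m jog '[{"slide":[0.05,0,0],"roll":0},{"slide":[0.05,0,0],"roll":0},{"slide":[0.05,0,0],"roll":0}]'
python3 - <<'E'
from bench import r
import cv2
im=r.camera('scene'); cv2.imwrite('pics/scene6.png',cv2.resize(im[100:290,90:290],None,fx=3,fy=3,interpolation=cv2.INTER_CUBIC)[:,:,::-1])
E
```

```text
time: 14.3
ee_pos: [0.5199, -0.2456, 0.0932]
eef_rot: [0.706, 0.056, -0.703, 0.056]
ft_force: [-3.5, 2.1, 10.2]
width: 0.0005
```

View pics/scene6.png

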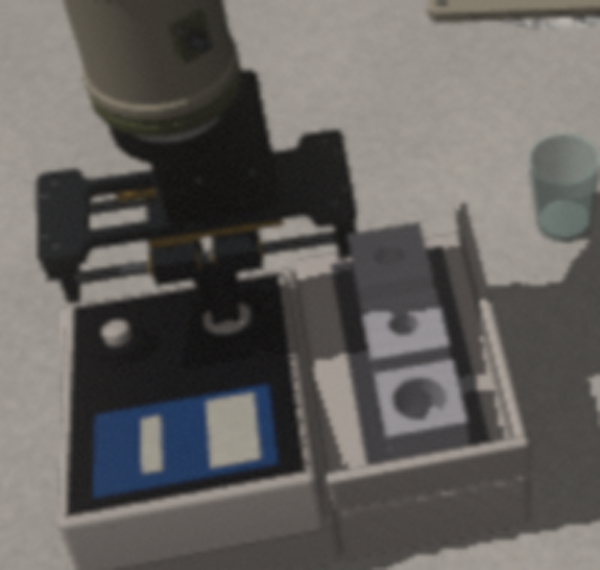

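The fingertip stands on the large key around (228,318) in this crop. The key looks flush with its collar, and the small key at (115,330) is untouched. I'll release the key and lift clear.

```bash
python3 -m jog '[{"slide":[-0.8,0,0],"roll":0},{"slide":[-2.5,0,0],"roll":0},{"slide":[-5.5,0,0],"roll":0},{"slide":[-8.5,0,0],"roll":0},{"slide":[-11,0,0],"roll":0}]'
python3 -m jog '[{"slide":[0,2,2],"roll":0},{"slide":[0,5,4],"roll":0},{"slide":[0,8,6],"roll":0},{"slide":[0,10,7],"roll":0},{"slide":[0,10,7],"roll":0}]'
python3 -m jog '[{"slide":[0,3.5,1],"roll":0},{"slide":[0,7,2],"roll":0},{"slide":[0,10,3],"roll":0},{"slide":[0,12,3.5],"roll":0},{"slide":[0,12,3.5],"roll":0}]'
python3 -m jog '[{"slide":[0,0,0],"roll":0},{"slide":[0,0,0],"roll":0},{"slide":[0,0,0],"roll":0},{"slide":[0,0,0],"roll":0},{"slide":[0,0,0],"roll":0}]'
python3 - <<'E'
from bench import r
import cv2
for n in ['top','scene']:
    im=r.camera(n); cv2.imwrite(f'pics/{n}7.png',im[:,:,::-1])
    b=cv2.imread(f'pics/{n}0.png'); 
    cv2.imwrite(f'pics/{n}7z.png',cv2.resize(im[135:265,270:430] if n=='top' else im[165:300,100:275],None,fx=4.4,fy=4.4,interpolation=cv2.INTER_CUBIC)[:,:,::-1])
E
```

```text
time: 14.77
ee_pos: [0.5192, -0.2458, 0.2051]
eef_rot: [0.706, 0.056, -0.703, 0.056]
ft_force: [1.1, -0.1, 0.3]
width: 0.0007
time: 15.18
ee_pos: [0.4621, -0.3617, 0.2044]
eef_rot: [0.706, 0.053, -0.704, 0.054]
ft_force: [-0.1, 0.2, 0.6]
width: 0.0007
time: 15.6
ee_pos: [0.4426, -0.4903, 0.2034]
eef_rot: [-0.705, -0.05, 0.705, -0.052]
ft_force: [0.3, -0.9, -0.3]
width: 0.0006
time: 16.02
ee_pos: [0.4432, -0.4893, 0.2037]
eef_rot: [-0.705, -0.051, 0.705, -0.052]
ft_force: [0.4, 0.1, 0.2]
width: 0.0005
```

View pics/top7.png

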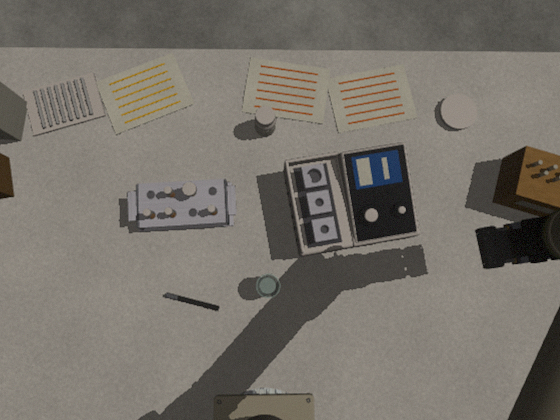

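View pics/scene7z.png

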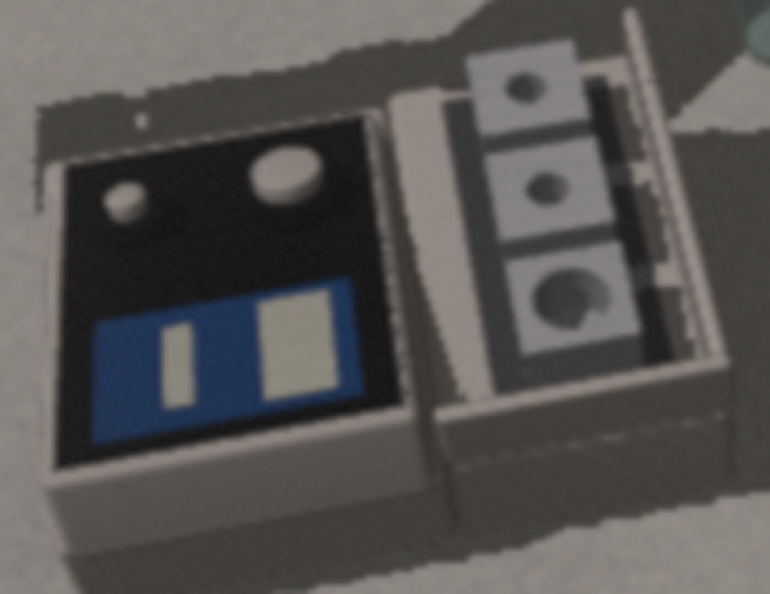

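View pics/scene7.png

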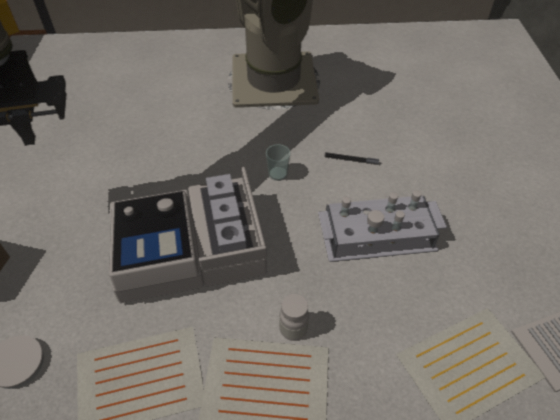

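```bash
python3 - <<'E'
from bench import r
s=r.read_state();print(s['time'],s['ft_force'],abs(s['joint_vel']).max());r.close_job()
E
```

```text
16.1167 [-0.19175205 -0.08939781 -0.01182555] 0.004001042628484566
the job is handed in; nothing more can be done
```

I pointed at the vial, then at the well, pressed the large key, and handed the job in at 16.1 s. All three steps were done in order, but the hand-in reports no verdict.

- **Vial:** the shut fingertips stayed about 25 mm over the middle of the wide cap for about 3.4 s, with no contact force.
- **Well:** they then stayed about 25 mm over the wide well for about 2.9 s after settling, or 3.3 s counting from arrival. There was no contact force here either.
- **Key:** they touched the large key at a tip height of about 98 mm and it stopped at about 93 mm, close to its full 5 mm travel. The force rose to about 13 N vertical, well under the 40 N limit. I then lifted clear.

**Last checks:** in the final overhead and scene pictures both keys look up and the vials, beaker, jar and marker look where they started. I judged this by eye and did not measure it. The arm was at rest, with the force on it about zero and the hand well away from the digester.

**Disagreements:** the camera estimates of each target differed by up to about 6 mm. I aimed between them, well inside the 16 mm allowed. No check failed.

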